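# Cure the glued joint of a lap cover with a UV pen

## Task

Take the curing pen out of its wooden stand and, keeping it upright with the tip down, pass its tip slowly (about 3 cm a second) along the whole glued joint of the two-piece round cover, from the end with the lug to the opposite end, about 1 cm above the joint, without straying off it and without the pen touching the cover. Then lower the pen back into the hole of its stand, not dropping it, and leave it standing there.

Things in the scene. Friction and masses are not known exactly. Their poses are not given: they have to be found in the camera images.
- uv_pen: Curing pen, loose, light always on, 90 g, round, 125 long, upright tip down in the stand's hole. Origin at the tip, z from tip to top. From the tip: steel nose 0-45, diameter 14 (tip 8); flange 45-50, diameter 48; black handle 50-125, diameter 18: grip it at about 95, from any side. The flange rests on the stand's top, so the tip then is 15 above the table. Sizes in mm.
- pen_stand: The pen's stand: fixed square wooden block, 90 x 90 mm, 60 mm high, with one round hole in the middle of its top, 31 mm in diameter and 54 mm deep. Origin at the centre of its underside (table height), z up.
- lap_cover: Fixed aluminium disc, diameter 160 mm, on a round wooden pad 180 wide; flat top 34 above the table. The glued joint is the dark 4 mm line across its diameter. A flat lug, 30 wide, level with the top, sticks out 30 at the joint's start. Origin under the centre at table height, z up, x along the joint away from the lug. Pass from 70 before to 70 past the centre. Other discs have no joint.
- joint_start (a point): The start of the joint, at the lug end: on the cover's top face, on the joint, 70 mm from the cover's centre and 10 mm in from the rim. Axes as lap_cover's.

How it is judged:
On the way, in this order (a step that is already met when the one before it is completed fails the run):
1. pen tip over the joint at the lug end: within 12 mm of that point along the joint and 12 mm sideways, 1 to 22 mm above it, pen within 20 degrees of upright (x of uv_pen in the frame of lap_cover between -0.082 and -0.058 m and y of uv_pen in the frame of lap_cover between -0.012 and 0.012 m and z of uv_pen in the frame of lap_cover between 0.035 and 0.056 m and angle between uv_pen's own z axis and vertical below 0.35 rad), for 0.1 s.
2. pen tip over the joint at a quarter of the way: within 12 mm of that point along the joint and 12 mm sideways, 1 to 22 mm above it, pen within 20 degrees of upright (x of uv_pen in the frame of lap_cover between -0.047 and -0.023 m and y of uv_pen in the frame of lap_cover between -0.012 and 0.012 m and z of uv_pen in the frame of lap_cover between 0.035 and 0.056 m and angle between uv_pen's own z axis and vertical below 0.35 rad), for 0.1 s.
3. pen tip over the joint at the middle: within 12 mm of that point along the joint and 12 mm sideways, 1 to 22 mm above it, pen within 20 degrees of upright (x of uv_pen in the frame of lap_cover between -0.012 and 0.012 m and y of uv_pen in the frame of lap_cover between -0.012 and 0.012 m and z of uv_pen in the frame of lap_cover between 0.035 and 0.056 m and angle between uv_pen's own z axis and vertical below 0.35 rad), for 0.1 s.
4. pen tip over the joint at three quarters of the way: within 12 mm of that point along the joint and 12 mm sideways, 1 to 22 mm above it, pen within 20 degrees of upright (x of uv_pen in the frame of lap_cover between 0.023 and 0.047 m and y of uv_pen in the frame of lap_cover between -0.012 and 0.012 m and z of uv_pen in the frame of lap_cover between 0.035 and 0.056 m and angle between uv_pen's own z axis and vertical below 0.35 rad), for 0.1 s.
5. pen tip over the joint at the far end: within 12 mm of that point along the joint and 12 mm sideways, 1 to 22 mm above it, pen within 20 degrees of upright (x of uv_pen in the frame of lap_cover between 0.058 and 0.082 m and y of uv_pen in the frame of lap_cover between -0.012 and 0.012 m and z of uv_pen in the frame of lap_cover between 0.035 and 0.056 m and angle between uv_pen's own z axis and vertical below 0.35 rad), for 0.1 s.
At the end, for the whole second after the job is handed in: The pen stands tip down in the hole of its stand: tip within 12 mm of the hole's axis, flange resting on the stand (tip 8 to 22 mm above the table), within 10 degrees of upright, at rest and let go (horizontal distance between uv_pen and pen_stand below 0.012 m and z of uv_pen in the frame of pen_stand between 0.008 and 0.022 m and angle between uv_pen's own z axis and vertical below 0.17 rad and linear speed of uv_pen below 0.02 m/s); the robot touches nothing.
It fails at once if the pen moves faster than 10 cm/s with its tip less than 22 mm above the joint, within 55 mm of the cover's centre (x of uv_pen in the frame of lap_cover between -0.055 and 0.055 m and z of uv_pen in the frame of lap_cover below 0.056 m and y of uv_pen in the frame of lap_cover between -0.02 and 0.02 m and linear speed of uv_pen above 0.1 m/s).
It fails at once if the tip, less than 22 mm above the cover, is over 20 mm to the side of the joint, within 55 mm of the centre along it (x of uv_pen in the frame of lap_cover between -0.055 and 0.055 m and z of uv_pen in the frame of lap_cover below 0.056 m and y of uv_pen in the frame of lap_cover between -0.08 and 0.08 m and not (y of uv_pen in the frame of lap_cover between -0.02 and 0.02 m)).
It fails at once if the pen touches the cover (more than 1 N) (contact force between uv_pen and lap_cover above 1 N).
It fails at once if the pen is dropped: it moves faster than 0.6 m/s while no finger touches it (contact force between uv_pen and the fingers below 0.1 N and linear speed of uv_pen above 0.6 m/s).
It also fails if it takes over 64 s, if anything falls off the work surface, if the arm or the gripper's body presses on something with over 40 N, if the wrist force passes 120 N, or if a joint passes its speed limit or range.

## Robot

A 7-joint arm with a two-finger parallel gripper is mounted at the origin on the work surface. World frame = base frame: x ahead of the robot, y to its left, z up, the work surface at z = 0. Lengths are in m, angles in rad, forces in N, time in s.
With the tool pointing down it reaches from about 0.4 to 0.875 m from the base axis. Payload 6.5 kg.
Tool frame: the origin (TCP) lies at the very end of the fingers, on their centre line; the grasp point (between the pads) lies 19 mm behind it; z points along the fingers, y is the line along which they close (so a half turn about z gives the same grasp; the last joint's range is limited). The gripper opens to 88 mm and grips with 3 to 60 N. Pads are 18 mm wide; open, the fingers measure 123 mm over their backs; the gripper's body (75 mm by 187 mm) begins 45 mm behind the grasp point.
Start: joints at [-1.197, 0.536, -0.004, 1.538, 0.003, 1.067, -0.071], TCP at [0.277, 0.588, 0.239] pointing down, gripper open.
Joint ranges: [-2.7, 2.7], [-0.37, 2.16], [-1.27, 1.26], [0.24, 2.4], [-1.31, 4.45], [0.19, 1.91], [-2.76, 2.76]. Speed limits (rad/s): [2.39, 2.39, 3.14, 3.14, 3.14, 3.14, 3.14].

## Interface

Orientations are given as a 3x3 rotation matrix whose columns are the frame's x, y, z axes.
In Python, from plant import * gives the robot as it stands. Calls block until the motion is done:
- goto(position, orientation): joint-space move of the TCP to a pose.
- move_straight(position, v=0.15, attitude=None, threshold=None): straight line of the TCP; attitude=None keeps the orientation; v is the mean speed in m/s. With threshold (N) it stops when the force on the tool has changed by that much, and returns True; else False.
- movej(angles): joint-space move.
- gripper_open() and close(f_grip=None): open the fingers fully, or close them until they stop; f_grip is the grip in N (None keeps the last).
- dwell(seconds).
- solve_ik(position, orientation): joint angles nearest the present ones, or None.
- capture(name): name is "scene" or "top" or "wrist"; returns a dict with "pixels" (384x512x3 uint8, blue, green, red), "fx", "fy", "cx", "cy" (pixels), "k1" (the pictures are not rectified: a ray, as slopes to the right and down, at radius r is drawn at 1 + k1 r^2 times it, then the intrinsics apply), "R" (3x3) and "t" (3): a world point X has camera coordinates R X + t; the wrist camera has in their place "mount" (4x4, takes a point from camera to tool coordinates, whose origin is the TCP and whose axes are the flange's). Camera axes: x right, y down, z forward; pixel columns grow to the right and rows downward; lengths in m; the calibration is good to about 2 mm. A picture is of the moment at which its call begins: read the wrist's pose just before it. There is no depth.
A pose or a line that the arm cannot do raises PlanningError and nothing moves.
- finish_job(): hands the job in; it is judged then, once.
Readings, each from a call of its own:
- current_time_s(): time.
- current_joint_pos(): joint angles.
- current_joint_velocities(): joint speeds.
- current_tau(): joint torques, N m.
- current_ee_pos(): TCP position.
- current_tcp_rot(): TCP orientation.
- current_wrist_force(): force on the tool from outside, world axes, zero at the start.
- current_moment(): the same for the moment, N m.
- current_opening(): finger opening in m.
- current_grasp_force(): force on a finger pad.
Only numpy, scipy, OpenCV 4.12 (cv2) and the standard library are available. Lean on these libraries where they do the work, as an engineer would, in place of code of your own. Each camera call takes 0.05 s, during which the arm holds its last target. There are 200 camera calls.

## Working session

There is one attempt and no reset: what is moved stays moved. The work goes in short steps, each a Python script; the robot and the scene stay as the last script left them, time stands still between calls to the robot, and variables do not carry over. Pictures are saved under pics/ and viewed, at most 10 in all, crops included, and the job is handed in when it is done.

```bash
mkdir -p pics; ls; python3 - <<'E'
from plant import *
import cv2,numpy as np
ims=[capture(n) for n in ("scene","top")]
for n,c in zip(("scene","top"),ims):
    cv2.imwrite(f"pics/{n}0.png",c["pixels"]); print(n,{k:np.round(v,4).tolist() for k,v in c.items() if k!="pixels"})
np.save("pics/cal.npy",ims,allow_pickle=True)
E
```

```text
pics
scene {'fx': 417.1669, 'fy': 417.1669, 'cx': 254.7075, 'cy': 191.8911, 'k1': -0.0758, 'R': [[-0.0863, 0.9962, 0.0059], [0.8411, 0.076, -0.5355], [-0.5339, -0.0413, -0.8445]], 't': [0.0621, -0.4063, 1.3638]}
top {'fx': 405.4275, 'fy': 405.4275, 'cx': 258.4969, 'cy': 182.0877, 'k1': -0.1218, 'R': [[-0.0172, -0.9998, -0.0067], [-0.992, 0.0179, -0.1246], [0.1247, 0.0045, -0.9922]], 't': [-0.0002, 0.5186, 0.9456]}
```

View pics/scene0.png

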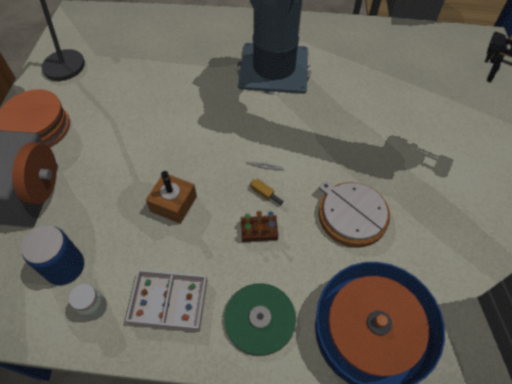

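View pics/top0.png

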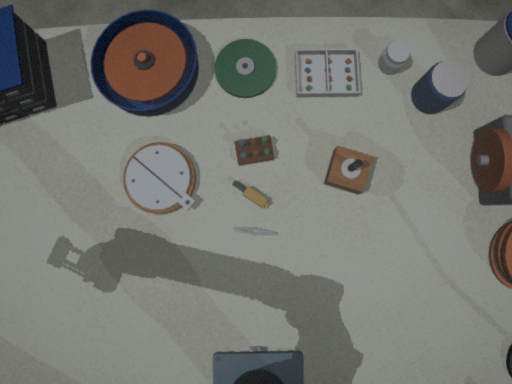

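The scene view shows the pen in its stand at about (171,195), and the cover at (356,212) with its lug at (324,188). In the top view the stand is at (351,170), the cover at (160,178) and the lug at (190,201). I'll triangulate rough positions from these, then look closer with the wrist camera.

```bash
cat > h.py <<'E'
import numpy as np, cv2
def ray(c,uv):
    """origin and direction (world) of the pixels uv (N,2)"""
    K=np.array([[c["fx"],0,c["cx"]],[0,c["fy"],c["cy"]],[0,0,1.]])
    uv=np.atleast_2d(np.asarray(uv,float))
    p=cv2.undistortPoints(uv[:,None],K,np.array([c["k1"],0,0,0.]))[:,0]
    R,t=np.asarray(c["R"]),np.asarray(c["t"])
    return -R.T@t, np.c_[p,np.ones(len(p))]@R
def plane(c,uv,z):
    o,d=ray(c,uv); return o+d*((z-o[2])/d[:,2])[:,None]
def tri(cs,uvs):
    """point nearest to rays, and the residual"""
    A=[];b=[]
    for c,uv in zip(cs,uvs):
        o,d=ray(c,uv); d=d[0]/np.linalg.norm(d[0]); P=np.eye(3)-np.outer(d,d); A.append(P); b.append(P@o)
    A=np.vstack(A); b=np.hstack(b); x=np.linalg.lstsq(A,b,rcond=None)[0]
    return x, np.abs(A@x-b).max()
def wrist():
    from plant import capture,current_ee_pos,current_tcp_rot
    p,Rt=np.array(current_ee_pos()),np.array(current_tcp_rot())
    c=capture("wrist"); M=np.asarray(c["mount"])
    Rw=Rt@M[:3,:3]; o=Rt@M[:3,3]+p
    c["R"]=Rw.T; c["t"]=-Rw.T@o; return c
def blobs(mask,amin=30):
    n,l,s,ce=cv2.connectedComponentsWithStats(mask.astype(np.uint8))
    return [(l==i,s[i],ce[i]) for i in range(1,n) if s[i,4]>=amin]
E
python3 - <<'E'
from h import *
s,t=np.load("pics/cal.npy",allow_pickle=True)
f=lambda a,b:print(*[np.round(v,4) for v in tri((s,t),(a,b))])
f((165,173),(362,160)) # pen top (rough)
f((171,193),(351,169)) # flange
f((356,211),(159,177)) # cover
f((324,188),(191,201)) # lug
from plant import *
print(np.round(current_tcp_rot(),3).tolist()); c=capture("wrist"); print(np.round(c["mount"],3).tolist(),c["fx"],c["k1"])
E
```

```text
[ 0.5469 -0.2277  0.1506] 0.0049
[ 0.5426 -0.2272  0.0567] 0.0022
[0.5362 0.2371 0.0271] 0.0025
[0.4757 0.1567 0.0295] 0.002
[[-0.905, 0.426, -0.001], [0.426, 0.905, -0.001], [-0.0, -0.002, -1.0]]
[[-0.001, -0.959, -0.284, 0.073], [1.0, -0.0, -0.001, 0.001], [0.001, -0.284, 0.959, -0.146], [0.0, 0.0, 0.0, 1.0]] 278.95821326020956 -0.03638958743488419
```

```bash
python3 - <<'E'
from plant import *
from h import *
D=np.array([[-1,0,0],[0,1,0],[0,0,-1.]])
L=[]
goto([0.536,0.207,0.21],D); L.append(wrist()); cv2.imwrite("pics/w0.png",L[0]["pixels"])
move_straight([0.536,0.267,0.21],0.2); L.append(wrist())
goto([0.54,-0.20,0.24],D); L.append(wrist()); cv2.imwrite("pics/w2.png",L[2]["pixels"])
move_straight([0.54,-0.26,0.24],0.2); L.append(wrist())
np.save("pics/w.npy",L,allow_pickle=True); print(current_time_s())
E
```

```text
4.65
```

View pics/w0.png

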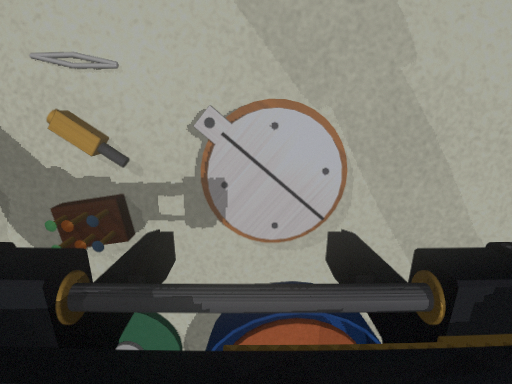

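View pics/w2.png

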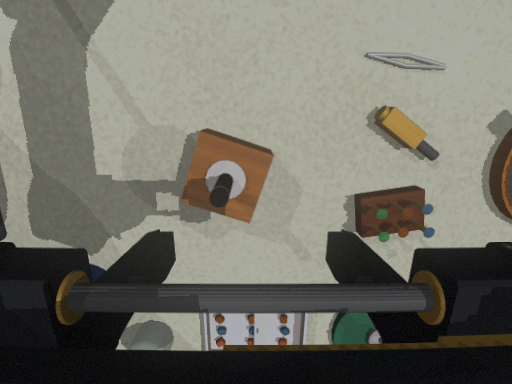

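w0 shows the cover at about (275,175), the lug hole at (209,122), the joint from (222,133) to (323,219), and four holes placed evenly around the centre. w2 shows the stand's top corners near (204,130), (272,152), (252,220) and (182,207), the white flange at (226,180) and the handle top at (218,197).

```bash
cat > m.py <<'E'
from h import *
def cover(c):
    """pixels: 4-hole mean, joint ends (lug first), lug hole"""
    I=c["pixels"]; g=cv2.cvtColor(I,cv2.COLOR_BGR2GRAY); hsv=cv2.cvtColor(I,cv2.COLOR_BGR2HSV)
    g=g.copy(); g[235:]=255
    # the grey plate inside the orange ring: bright, unsaturated, bluish
    pl=((g>95)&(I[...,0]>I[...,1].astype(int)-2)&(np.arange(384)[:,None]<240)).astype(np.uint8)
    b=max(blobs(pl),key=lambda q:q[1][4]); cn,_=cv2.findContours(b[0].astype(np.uint8),0,2)
    hull=np.zeros_like(pl); cv2.fillConvexPoly(hull,cv2.convexHull(cn[0]),1)
    hull=cv2.erode(hull,np.ones((5,5)))
    bl=blobs((hull>0)&(g<85),12)
    return pl,bl
def pen(c):
    I=c["pixels"].astype(int); hsv=cv2.cvtColor(c["pixels"],cv2.COLOR_BGR2HSV)
    roi=np.zeros(I.shape[:2],bool); roi[100:236,150:360]=1
    br=roi&(hsv[...,0]<16)&(hsv[...,1]>95)&(hsv[...,2]>50)
    return br
E
python3 - <<'E'
from m import *
L=np.load("pics/w.npy",allow_pickle=True)
for c in L[:2]:
    pl,bl=cover(c)
    print(pl.sum())
    for m,s,ce in bl: print(s.tolist(),ce.round(1))
out=[]
for c in L[2:]:
    br=pen(c)
    for m,s,ce in blobs(br,300): print("br",s.tolist(),ce.round(1))
    out.append(cv2.resize(c["pixels"][100:250,150:400],None,fx=1.5,fy=1.5,interpolation=cv2.INTER_CUBIC)); out.append(cv2.resize((br[100:250,150:400]*255).astype(np.uint8),None,fx=1.5,fy=1.5)[...,None].repeat(3,2))
cv2.imwrite("pics/p.png",np.vstack([np.hstack(out[:2]),np.hstack(out[2:])]))
E
```

```text
14400
[205, 118, 9, 9, 68] [208.9 122. ]
[272, 123, 6, 5, 25] [274.4 125. ]
[222, 133, 99, 85, 325] [270.4 174.3]
[205, 143, 9, 25, 46] [208.7 154.7]
[323, 169, 5, 5, 22] [325.  170.7]
[221, 182, 6, 6, 28] [223.7 184.7]
[272, 223, 5, 5, 21] [274. 225.]
14255
[152, 118, 10, 10, 76] [156.4 122.5]
[219, 123, 6, 6, 27] [221.3 125.4]
[169, 133, 104, 85, 349] [219.3 174. ]
[158, 143, 5, 12, 15] [160.1 148.3]
[156, 157, 2, 13, 14] [156.4 162.9]
[272, 169, 6, 5, 22] [274.6 171. ]
[171, 182, 7, 6, 30] [174.1 184.8]
[224, 223, 5, 6, 25] [226.  225.4]
br [181, 129, 92, 94, 4257] [226.5 173. ]
br [231, 130, 95, 93, 4159] [276.2 174.6]
```

View pics/p.png

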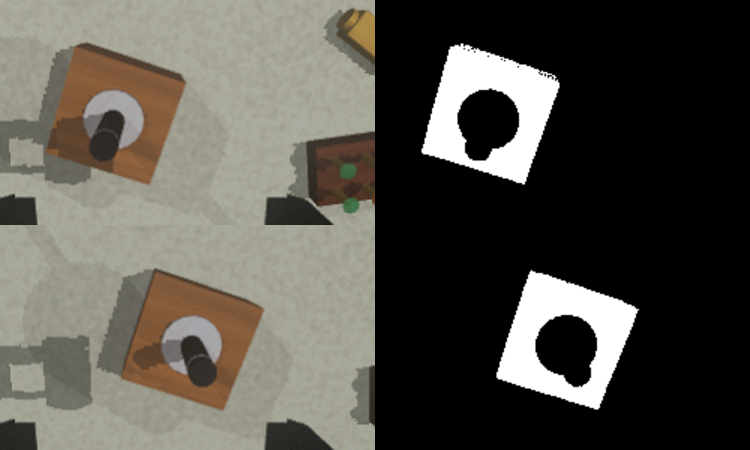

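The crop confirms clean masks of the stand's top face, with the flange and handle showing as a hole in it.

```bash
python3 - <<'E'
from m import *
L=list(np.load("pics/w.npy",allow_pickle=True))
# cover
H=[];ends=[];lug=[]
for c in L[:2]:
    _,bl=cover(c); bl=[b for b in bl if b[1][4]>18]
    ln=max(bl,key=lambda b:b[1][2]); lg=max([b for b in bl if b is not ln and b[1][2]<12 and b[1][3]<12],key=lambda b:b[1][4])
    hs=[b[2] for b in bl if b[1][4]<32 and b[1][2]<9 and b[1][3]<9]
    H.append(hs); lug.append(lg[2])
    ys,xs=np.where(ln[0]); p=np.c_[xs,ys]; d=(p-p.mean(0))@np.array([1,.85]); ends.append(p[[d.argmin(),d.argmax()]])
print([len(h) for h in H])
X=np.array([tri(L[:2],(a,b))[0] for a,b in zip(*H)]); print("holes",X.round(4).tolist())
print("lug",tri(L[:2],lug)[0].round(4))
for i in (0,1): print("end",tri(L[:2],[e[i] for e in ends])[0].round(4))
C=X.mean(0); print("centre",C.round(4), "line dirs")
for c,e,h,g in zip(L,ends,H,lug):
    q=plane(c,e,.034); v=q[1]-q[0]; print("line",q[:,:2].round(4).tolist(),"len",np.linalg.norm(v[:2]).round(4),"ang",np.degrees(np.arctan2(v[1],v[0])).round(2),"mid",q.mean(0).round(4),"holes",plane(c,h,.034).mean(0).round(4),"lug",plane(c,[g],.034).round(4))
# stand & pen
co=[];fl=[]
for c in L[2:]:
    br=cv2.morphologyEx(pen(c).astype(np.uint8),cv2.MORPH_OPEN,np.ones((5,5)))
    cn,hi=cv2.findContours(br,cv2.RETR_CCOMP,cv2.CHAIN_APPROX_NONE)
    o=max((k for k in range(len(cn)) if hi[0,k,3]<0),key=lambda k:cv2.contourArea(cn[k]))
    q=cv2.approxPolyDP(cn[o],10,True)[:,0]; q=q[np.argsort(np.arctan2(*(q-q.mean(0)).T))]; co.append(q)
    h=max((cn[k] for k in range(len(cn)) if hi[0,k,3]==o),key=cv2.contourArea)[:,0]
    t=h[:,1].min(); u=h[h[:,1]<t+24]; e=cv2.fitEllipse(u.astype(np.float32)); fl.append(e[0]); print("flange px",np.round(e[0],1),np.round(e[1],1),"corners",q.tolist())
K=np.array([tri(L[2:],(a,b))[0] for a,b in zip(*co)]); print("corners",K.round(4).tolist()); print("stand",K.mean(0).round(4))
print("flange",tri(L[2:],fl)[0].round(4),[plane(c,f,.065)[0,:2].round(4).tolist() for c,f in zip(L[2:],fl)])
print([plane(c,q,.06)[:,:2].mean(0).round(4).tolist() for c,q in zip(L[2:],co)])
E
```

```text
[4, 4]
holes [[0.4752, 0.2359, 0.0356], [0.5272, 0.297, 0.034], [0.5446, 0.1772, 0.0326], [0.5954, 0.2385, 0.0355]]
lug [0.472  0.1625 0.0329]
end [0.484  0.1774 0.0386]
end [0.5841 0.2954 0.0331]
centre [0.5356 0.2372 0.0344] line dirs
line [[0.4839, 0.177], [0.5839, 0.2951]] len 0.1548 ang 49.76 mid [0.5339 0.2361 0.034 ] holes [0.5356 0.2373 0.034 ] lug [[0.4718 0.1626 0.034 ]]
line [[0.4847, 0.1761], [0.5836, 0.2953]] len 0.1548 ang 50.33 mid [0.5341 0.2357 0.034 ] holes [0.5358 0.2372 0.034 ] lug [[0.472  0.1628 0.034 ]]
flange px [225.  179.5] [41.9 42.2] corners [[200, 131], [182, 202], [249, 221], [271, 154]]
flange px [277.  180.4] [41.8 43.1] corners [[253, 132], [232, 202], [299, 221], [323, 155]]
corners [[0.4874, -0.2561, 0.0561], [0.5719, -0.2818, 0.0596], [0.5945, -0.1993, 0.0655], [0.5137, -0.1735, 0.0576]]
stand [ 0.5419 -0.2277  0.0597]
flange [ 0.5429 -0.2277  0.0644] [[0.5425, -0.2276], [0.543, -0.2278]]
[[0.5422, -0.2275], [0.5423, -0.2276]]
```

The wrist views agree: cover centre (0.5355, 0.237) with the top at 0.034 and the joint heading about 50°, stand centre (0.542, -0.2277) with the top at 0.060, and flange at 0.064. Next I grasp the pen and lift it.

```bash
python3 - <<'E'
from plant import *
from h import *
P=[0.5428,-0.2277]
D=np.array([[-1,0,0],[0,1,0],[0,0,-1.]])
move_straight(P+[0.2],0.2,attitude=D)
move_straight(P+[0.091],0.1)
close(25); print(current_opening(),current_grasp_force(),current_wrist_force())
move_straight(P+[0.19],0.08)
print(current_opening(),current_grasp_force(),current_wrist_force(),current_ee_pos(),current_time_s())
c=wrist(); np.save("pics/g.npy",[c],allow_pickle=True); s=capture("scene")
cv2.imwrite("pics/g.png",c["pixels"]); cv2.imwrite("pics/gs.png",cv2.resize(s["pixels"][110:250,80:270],None,fx=3,fy=3))
E
```

```text
0.017656170396529284 24.9999778624624 [0.45464144 0.81678011 0.18378774]
0.017572154774488757 24.999894853681326 [-0.42441889 -0.30434008 -1.04882541] [ 0.54243964 -0.22756344  0.1894    ] 8.7583
```

View pics/g.png

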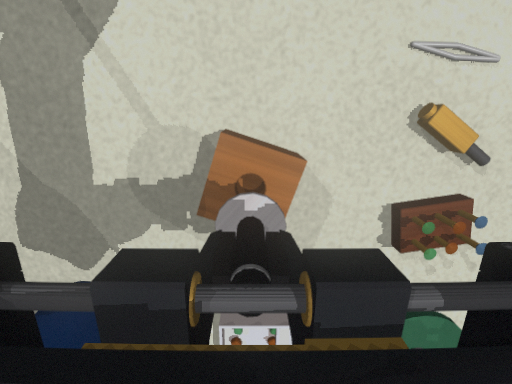

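View pics/gs.png

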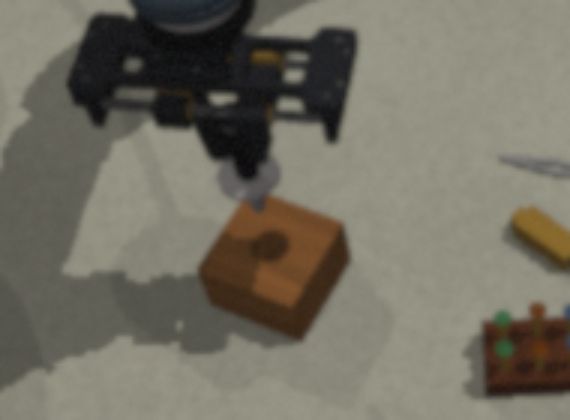

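The pen hangs upright in the grip: in the wrist view the flange's upper arc peaks at (251,193), and the empty hole shows at (250,184). I'll do a quick numeric check of the held pen and the hole, then make the pass.

```bash
python3 - <<'E'
from plant import *
from h import *
c=np.load("pics/g.npy",allow_pickle=True)[0]
z=0.1894-0.076+0.05
e=plane(c,[[251,193.5],[215,232],[287,232]],z); print("flange rim",e.round(4).tolist(),"hole far edge",plane(c,[[250,174],[236,184],[266,184]],.06).round(4).tolist())
C=np.array([0.5355,0.2370]); a=np.radians(49.9); u=np.array([np.cos(a),np.sin(a)])
tz=0.034+0.010+0.076
at=lambda s,z:[*(C+s*u),z]
move_straight(at(-.07,.19),0.15)
move_straight(at(-.07,tz+.001),0.06)
dwell(0.4)
s=capture("scene"); t=capture("top"); np.save("pics/chk.npy",[s,t],allow_pickle=True)
cv2.imwrite("pics/chk.png",np.hstack([cv2.resize(s["pixels"][150:250,300:400],None,fx=4,fy=4),cv2.resize(t["pixels"][130:230,110:210],None,fx=4,fy=4)]))
print(current_ee_pos(),current_opening(),current_wrist_force(),current_time_s())
E
```

```text
flange rim [[0.5189, -0.2266, 0.1634], [0.5457, -0.2507, 0.1634], [0.5457, -0.2024, 0.1634]] hole far edge [[0.528, -0.2273, 0.06], [0.5383, -0.2416, 0.06], [0.5383, -0.211, 0.06]]
[0.49044278 0.18348263 0.12102776] 0.017694642420192374 [ 0.86987277  0.2862193  -1.05024111] 13.575
```

View pics/chk.png

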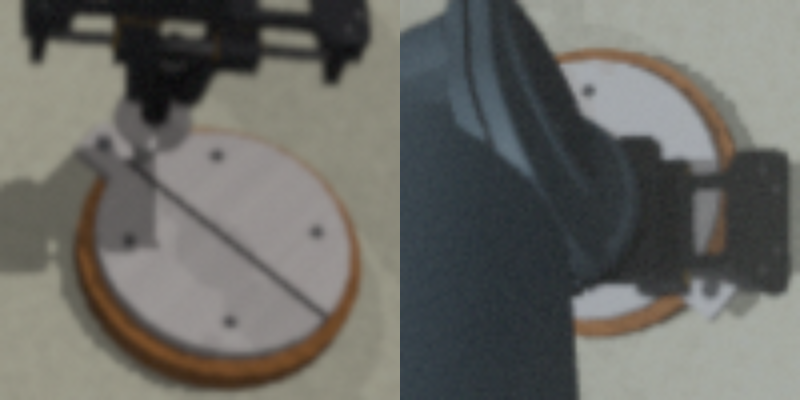

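The tip stands on the joint at the lug end, at about (140,160) in the scene crop, and the flange is level. I'll run the pass and carry the pen back to above the stand.

```bash
python3 - <<'E'
from plant import *
from h import *
C=np.array([0.5355,0.2370]); a=np.radians(49.9); u=np.array([np.cos(a),np.sin(a)])
at=lambda s,z:[*(C+s*u),z]
move_straight(at(.07,.121),0.03)
dwell(0.4); print(current_ee_pos(),current_time_s())
move_straight(at(.07,.19),0.08)
S=[0.542,-0.2276]
move_straight(S+[0.19],0.15)
dwell(0.3)
print(current_ee_pos(),current_opening(),current_wrist_force(),current_time_s())
c=wrist(); print("flange/hole view saved"); cv2.imwrite("pics/r.png",c["pixels"][100:300,150:360])
E
```

```text
[0.58059402 0.29054491 0.12101097] 18.7917
[ 0.54202256 -0.22753712  0.19002113] 0.01709746196199415 [-0.40339651 -0.70719377 -1.01009874] 23.7167
flange/hole view saved
```

View pics/r.png

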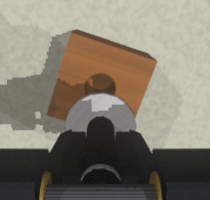

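The flange peaks at crop (100,93), the same place as after the lift, so the pen hasn't slipped. The hole is at (100,84), in line with the pen. I lower it now.

```bash
python3 - <<'E'
from plant import *
from h import *
S=[0.542,-0.2276]
print(move_straight(S+[0.096],0.06,threshold=6),current_ee_pos())
print(move_straight(S+[0.088],0.015,threshold=4),current_ee_pos(),current_wrist_force())
gripper_open(); dwell(0.3)
move_straight(S+[0.22],0.1); 
move_straight([0.542,-0.20,0.24],0.1); dwell(0.5)
c=wrist(); print(current_opening(),current_wrist_force(),current_time_s())
cv2.imwrite("pics/e.png",c["pixels"][90:250,150:400])
E
```

```text
False [ 0.5422432  -0.22768038  0.09634786]
True [ 0.54216276 -0.22761992  0.09095985] [-0.84887208  0.36010698  4.06948818]
0.08821254331773751 [-0.28063702  0.5350909  -0.63618352] 29.8
```

View pics/e.png

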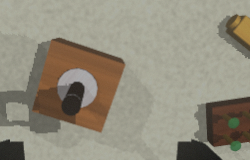

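The pen stands upright in its hole, with the flange at crop (77,89), as it was at the start. The flange made contact at TCP z = 0.091, the expected height, and the gripper is clear.

```bash
python3 -c "
from plant import *
print(finish_job())"
```

```text
the job is handed in; nothing more can be done
None
```

I passed the pen along the whole joint from the lug end at about 3 cm/s and 1 cm above it, lowered it back into its stand, and handed the job in at about 30 s; no verdict was returned.

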